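# Set out the woodwind parts for final inspection

### The arm

A 6-joint arm with a two-finger parallel gripper is mounted at the origin on the work surface. World frame = base frame: x ahead of the robot, y to its left, z up, the work surface at z = 0. Lengths are in m, angles in degrees, forces in N, time in s.
With the tool pointing down it reaches from about 0.25 to 0.725 m from the base axis. Payload 9.7 kg.
Tool frame: the origin (TCP) lies midway between the tips of the shut fingers; the grasp point (between the pads) lies 19 mm behind it; x points along the fingers, y is the direction in which the jaws open and shut, and the axes are right-handed (so a half turn about x gives the same grasp; the last joint's range is limited). The gripper opens to 85 mm and grips with 20 to 120 N. Pads are 22 mm wide; open, the fingers measure 114 mm over their backs; the gripper's body (76 mm by 85 mm) begins 54 mm behind the grasp point. The pads swing forward as they close: fully open they stand 13 mm farther back than shut.
Start: joints at [70.818, 4.979, 10.078, 95.1, 0, 90], TCP at [0.181, 0.519, 0.231] pointing down, gripper open.
Joint ranges: [-179.16, 179.16], [-48.56, 103.87], [-65.8, 70.77], [-126.05, 130.52], [-82.76, 87.17], [-180, 180]. Speed limits (degrees/s): [127.2, 127.2, 147.25, 180, 180, 180].

### API

Orientations are given as [roll, pitch, yaw] about the fixed x, y, z axes, in that order (R = Rz(yaw) Ry(pitch) Rx(roll)).
In Python, from workcell import bot, cams gives the robot as it stands.
- The arm moves only by the tool apply_moves, never from a script. Its argument "commands" is a list of rows, each a list of 5 numbers: the shift along the tool's x, y, z in m, then the turn about the tool's x in rad, then the opening, from -1 (shut) to 1 (fully open). In form: [[tx, ty, tz, roll, hand], ...]. A call has 1 to 12 rows; each row is the pose to reach, as a shift and turn from the pose measured when the call began, along the tool's axes at that moment; what a row does not reach only later rows make up. A row lasts 1/10 s, in which the tool goes at most 50 mm and 8.59 degrees, less where a joint would pass 70% of its speed; a pose out of reach is approached as far as the arm can. A call with a gripper value outside its range is refused whole. The fingers move at their own pace and stop on an object; "newtons" is the grip in N (left out, the last holds). Time passes only in rows, so rows that repeat a pose let the fingers close. It gives the time, the measured TCP pose, the force and the opening at its end, in the units of the state.
- bot.get_obs(): the state, without advancing time (a new reading comes with each control period).
- cams.camera(name): name is "scene" or "top" or "wrist"; returns a dict with "frame" (480x640x3 uint8, blue, green, red), "depth" (480x640 float32, m along the optical axis (not along the pixel's ray), 0 where there is no reading), "camera_matrix" (3x3 intrinsics, pixels), "D" ([k1, k2, p1, p2, k3] as OpenCV has them; the pictures are not rectified), "R" (3x3) and "t" (3): a world point X has camera coordinates R X + t; the wrist camera has in their place "mount" (4x4, takes a point from camera to tool coordinates, whose origin is the TCP and whose axes are the tool frame's). Camera axes: x right, y down, z forward; pixel columns grow to the right and rows downward; lengths in m; the calibration is good to about 2 mm. A picture is of the moment at which its call begins: read the wrist's pose just before it.
- bot.job_done(): hands the job in, once; it reports no verdict.
Trained networks look in the newest picture that a camera, given by its name, has taken for a name from the list of things; names that differ only in an ending like _2 or _b are one class to them, and where a whole thing is asked for, a point or a joint stands for the part that bears it (a point fixed in the world has none). Each returns a list of dicts, best first, with "confidence" (0 to 1); they miss things now and then, are a little off and sometimes report something else, mostly with a low value. They report only what shows in the picture. A call takes as long as a camera call. They do not tell look-alikes from the thing itself.
- cams.spot_in(name, camera): "rect" ([left, top, right, bottom] in pixels, round what is visible of it).
The state is a dict: "time": time; "q": joint angles; "qd": joint speeds; "joint_efforts": joint torques, N m; "ee_pos": TCP position; "tcp_rot": TCP orientation; "wrist_force": force on the tool from outside, world axes, zero at the start; "torque": the same for the moment, N m; "opening": finger opening in m.
Only numpy, scipy, OpenCV 4.12 (cv2) and the standard library are available. Lean on these libraries where they do the work, as an engineer would, in place of code of your own. Each camera call takes 0.05 s, during which the arm holds its last target. There are 200 camera calls.

### The job

Set the overhauled woodwind parts out for inspection: stand the clarinet bell, wide end down, in the middle of the round cork mat and stand the longer barrel upright and centred on top of the bell; stand the shorter barrel upright in the middle of the square steel block. Lay the silver flute foot joint centred in the wooden cradle, along it and keys up, and set the flat tin lying flat on the bench directly behind the cradle (the side away from the robot), opposite its middle and two centimetres clear of its base. Do not knock over the brown oil bottle.

Things in the scene. Friction and masses are not known exactly. Their poses are not given: they have to be found in the camera images.
- bell: Black clarinet bell with silver rings, loose, standing wide end down: 74 mm across at the bottom, flaring in to a straight round neck 34 mm across from 68 mm up to its flat top at 100 mm (only the neck is to be gripped). About 120 g. Starts upright. Origin: centre of the underside, z up.
- long_barrel: The longer of two black clarinet barrels, each with a silver ring at either end: upright cylinder 34 mm across, 66 mm tall, loose, about 60 g. Starts standing upright; fits with a flat end on the bell's flat top. Origin: centre of the underside, z up.
- short_barrel: The shorter black clarinet barrel with a silver ring at either end: upright cylinder 30 mm across, 40 mm tall, loose, about 35 g. Starts standing upright. Origin: centre of the underside, z up.
- foot_joint: Silver flute foot joint, loose, about 90 g: tube 120 mm long, 19 mm across (22 mm collar at its +x end), its axis 11.5 mm above the underside; it lies steadily on a flat 12 mm rib. Three small keys on top (to 26.5 mm high, narrower than the tube). Grip across the tube near the middle. Origin: centre of the underside; x along the tube, z up through the keys. Either end may point either way.
- tin: Flat round aluminium tin, closed, loose: 44 mm across, 20 mm tall, about 50 g. Starts lying flat. Origin: centre of the underside, z up.
- cork_mat: Round cork mat, fixed, 90 mm across and 5 mm thick. Origin: centre of its underside, z up; its top is at z = 5 mm.
- bench_block: Square steel bench block, fixed, 70 x 70 x 22 mm. Origin: centre of its underside, z up; its top is at z = 22 mm.
- cradle: Wooden cradle, fixed: base 60 (x) by 100 (y) by 10 mm, two 14 mm thick saddles at y = -36 and +36 mm, open between. Saddle floors at z = 30 mm, 30 mm wide, between cheeks leaning out to a 48 mm opening at z = 49 mm. The tube lies in both, along y, underside at z = 30 mm. Origin: centre of the base's underside; x points away from the robot (yaw up to 0.3 rad). Tin's place: x = +72 mm, y = 0, on the bench.
- oil_bottle: Small brown glass oil bottle with a black cap and a white label, loose, standing upright: 28 mm across, 62 mm tall, among the parts. It has no part in the job but must not be knocked over. Origin: centre of the underside, z up.
Mind the look-alikes: they are no part of the job. Leave any green or pink look-alike of the tin alone. What is shaped like the cradle but turquoise is not meant.

How it is judged (in metres and radians):
At the end, for the whole second after the job is handed in: All upright (0.12 rad), at rest: bell on mat within 12 mm of centre; long barrel on bell within 10 mm; short barrel on block within 12 mm; foot joint down in cradle, keys up, within 8 mm across, 12 mm along, 0.12 rad; tin flat behind cradle, gap 5 to 35 mm, within 15 mm of its middle line (horizontal distance between bell and cork_mat below 0.012 m and z of bell in the frame of cork_mat between 0.002 and 0.008 m and horizontal distance between long_barrel and bell below 0.01 m and z of long_barrel in the frame of bell between 0.096 and 0.104 m and horizontal distance between short_barrel and bench_block below 0.012 m and z of short_barrel in the frame of bench_block between 0.019 and 0.025 m and x of foot_joint in the frame of cradle between -0.008 and 0.008 m and y of foot_joint in the frame of cradle between -0.012 and 0.012 m and z of foot_joint in the frame of cradle between 0.026 and 0.034 m and angle between the x axis of foot_joint and the y axis of cradle, either way round below 0.12 rad and x of tin in the frame of cradle between 0.057 and 0.087 m and y of tin in the frame of cradle between -0.015 and 0.015 m and z of tin in the frame of cradle between -0.003 and 0.003 m and angle between each of bell, long_barrel, short_barrel, foot_joint, tin's own z axis and vertical below 0.12 rad and linear speed of each of bell, long_barrel, short_barrel, foot_joint, tin below 0.01 m/s and angular speed of each of bell, long_barrel, short_barrel, foot_joint, tin below 0.1 rad/s); the robot touches nothing.
It fails at once if the brown oil bottle is knocked over (angle between oil_bottle's own z axis and vertical above 0.5 rad).
It also fails if it takes over 141 s, if anything falls off the work surface, if the arm or the gripper's body presses on something with over 40 N, if the wrist force passes 120 N, or if a joint passes its speed limit or range.

## Working session

There is one attempt and no reset: what is moved stays moved. The work goes in short steps, Python scripts to look and compute and a tool call to move; the robot and the scene stay as the last step left them, time stands still between calls to the robot, and variables do not carry over. Pictures are saved under pics/ and viewed, about 12 in all and at most 16, crops included, and the job is handed in when it is done.

Besides the shell and the picture viewer there is one more tool, called after "Request:" as name(argument=value, ...), one argument or row to a line, values as JSON. apply_moves: Moves the arm, as the interface text tells. Its arguments: {"type":"object","properties":{"commands":{"type":"array"},"newtons":{"type":"number"}},"required":["commands"]}

```bash
ls; mkdir -p pics; python3 - <<'E'
from workcell import bot,cams
import cv2,numpy as np
o=bot.get_obs(); print({k:np.round(v,3) for k,v in o.items()})
for c in ["top","scene"]:
    d=cams.camera(c); cv2.imwrite(f"pics/{c}0.png",d["frame"])
    np.savez(f"{c}0.npz",**d)
    print(c,d["camera_matrix"].tolist(),d["D"],d["R"].tolist(),d["t"])
    for n in "bell long_barrel short_barrel foot_joint tin cork_mat bench_block cradle oil_bottle".split():
        print(n,[(np.round(r["rect"]).astype(int).tolist(),round(r["confidence"],2)) for r in cams.spot_in(n,c)])
E
```

```text
pics
{'time': np.float64(0.0), 'q': array([7.0817e+01, 5.0120e+00, 1.0032e+01, 9.5099e+01, 1.0000e-03,
       9.0001e+01]), 'qd': array([ 0.053, -0.004,  0.014, -0.035,  0.01 ,  0.078]), 'joint_efforts': array([-2.0000e-03, -5.2039e+01,  4.6480e+01,  1.6000e-02,  0.0000e+00,
       -0.0000e+00]), 'ee_pos': array([0.181, 0.519, 0.231]), 'tcp_rot': array([ -90.618,   89.921, -109.802]), 'wrist_force': array([ 0.726,  0.542, -0.738]), 'torque': array([-0.029, -0.058,  0.046]), 'opening': np.float64(0.085)}
top [[501.050326883372, 0.0, 312.6438206494743], [0.0, 501.050326883372, 231.94664270172433], [0.0, 0.0, 1.0]] [-0.0426984  0.         0.         0.         0.       ] [[-0.008302381344241999, -0.9995629657995823, -0.028371603161580133], [-0.9987255573765499, 0.00970126441889062, -0.04952924905119415], [0.0497828434996961, 0.02792423446789841, -0.9983696237478716]] [0.02528782 0.4179587  1.25517708]
bell [([257, 133, 282, 166], 0.88)]
long_barrel [([369, 144, 384, 160], 0.75)]
short_barrel [([489, 188, 509, 205], 0.59)]
foot_joint [([255, 191, 265, 237], 0.72), ([142, 198, 162, 210], 
[... 548 characters left out ...]
009105925528364268], [0.5420671308565603, 0.5126336656750136, -0.6658603085193883], [-0.47536331127034775, -0.4663502874871566, -0.7460208654312137]] [ 0.28122148 -0.21429385  1.46856395]
bell [([271, 305, 311, 356], 0.69)]
long_barrel [([193, 235, 212, 266], 0.83)]
short_barrel [([159, 155, 173, 175], 0.75)]
foot_joint [([327, 271, 380, 312], 0.65)]
tin [([470, 350, 498, 376], 0.98), ([428, 415, 456, 445], 0.93), ([448, 377, 475, 403], 0.76), ([256, 255, 300, 289], 0.28)]
cork_mat [([257, 255, 299, 290], 0.97), ([252, 197, 262, 219], 0.47)]
bench_block [([376, 320, 427, 375], 0.64)]
cradle [([247, 103, 283, 143], 0.86), ([170, 182, 211, 221], 0.81)]
oil_bottle [([247, 198, 264, 220], 0.76)]
```

```bash
python3 - <<'E'
import cv2
t=cv2.imread("pics/top0.png")[110:350,120:520]; cv2.imwrite("pics/topc.png",cv2.resize(t,None,fx=2,fy=2,interpolation=2))
t=cv2.imread("pics/scene0.png")[90:460,140:520]; cv2.imwrite("pics/scenec.png",cv2.resize(t,None,fx=1.6,fy=1.6,interpolation=2))
E
```

```text
(no output)
```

View pics/topc.png

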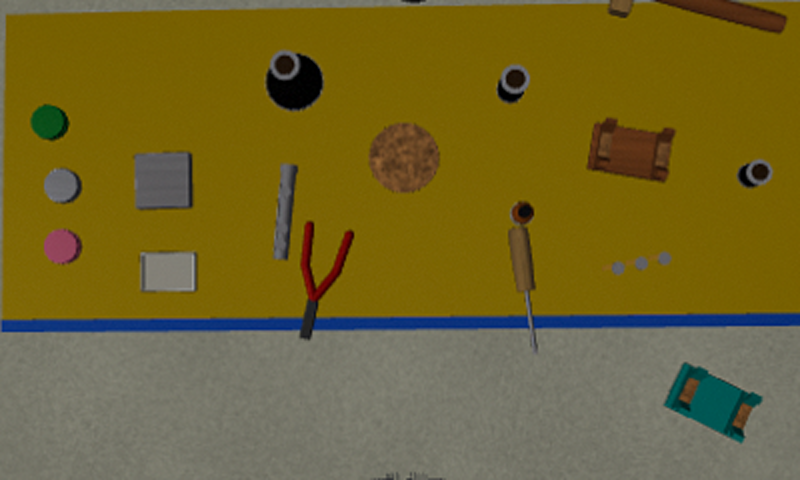

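View pics/scenec.png

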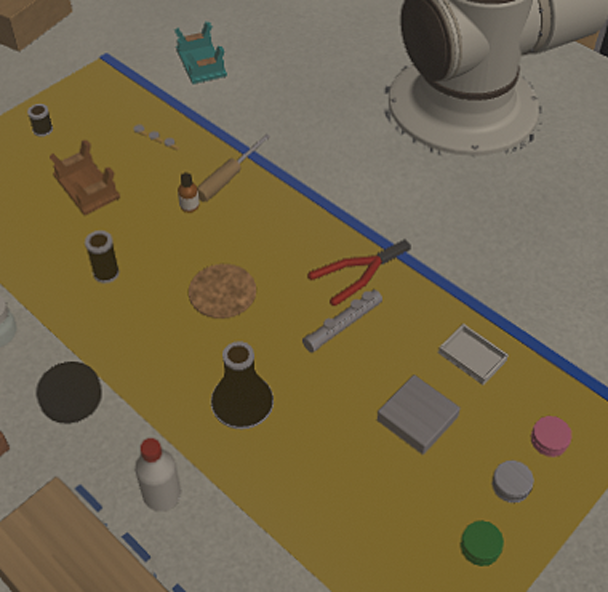

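The pictures show (full top-picture pixels): bell base (268,150), long barrel (376,152), short barrel (498,196), wooden cradle (435,186), mat (322,188), block (201,200), silver tin (151,203) between the green and pink look-alikes, foot joint (262,215) with its collar at the far end, bottle (380,216). Next I'll measure with depth.

```bash
cat >h.py <<'E'
import numpy as np,cv2
from scipy.spatial.transform import Rotation as Ro
from scipy.optimize import least_squares
def cloud(d,obs=None):
    h,w=d["depth"].shape
    uv=np.stack(np.meshgrid(np.arange(w),np.arange(h)),-1).reshape(-1,1,2).astype(np.float64)
    n=cv2.undistortPoints(uv,d["camera_matrix"],d["D"]).reshape(h,w,2)
    P=np.dstack([n*d["depth"][...,None],d["depth"]])
    if "mount" in d:
        T=np.eye(4);T[:3,:3]=Ro.from_euler("xyz",obs["tcp_rot"],degrees=True).as_matrix();T[:3,3]=obs["ee_pos"]
        M=T@d["mount"]; W=P@M[:3,:3].T+M[:3,3]
    else: W=(P-d["t"])@d["R"]
    W[d["depth"]<=0]=np.nan
    return W
def circ(p,r=None):
    c0=p.mean(0)
    f=lambda v:np.hypot(*(p-v[:2]).T)-(r if r else v[2])
    s=least_squares(f,[*c0]+([] if r else [.02]),loss="soft_l1",f_scale=.002)
    return s.x
def roi(W,rect):
    l,t,r,b=rect; q=W[t:b+1,l:r+1].reshape(-1,3); return q[np.isfinite(q[:,2])]
def rows(obs,xyz):  # shift in tool axes to reach world TCP point
    return Ro.from_euler("xyz",obs["tcp_rot"],degrees=True).inv().apply(np.array(xyz)-obs["ee_pos"])
E
python3 - <<'E'
from h import *
d=dict(np.load("top0.npz")); W=cloud(d)
t=W[300:310,250:300]; print("table z",np.nanmean(t[...,2]))
R=dict(bell=(250,128,290,172),long=(362,138,392,166),short=(482,182,515,210),foot=(252,185,272,243),tin=(138,190,165,216),mat=(300,165,348,208),block=(180,180,222,220),bottle=(368,205,392,226),cradle=(410,165,465,205))
for k,v in R.items():
    q=roi(W,v); z=q[:,2]; hi=q[z>.003]; top=q[z>z.max()-.006]
    lo=(lambda a:(a.min(0)+a.max(0))/2)(hi)
    print(k,"n",len(hi),"zmax %.3f"%z.max(),"bbox",np.round(hi.min(0),3),np.round(hi.max(0),3),"top mid",np.round((top.min(0)+top.max(0))/2,3),np.round(top.mean(0),3))
    if k in("foot","block","mat","cradle"):
        (c,s,a)=cv2.minAreaRect(hi[:,:2].astype(np.float32)); print("   rect",np.round(c,4),np.round(s,3),a)
E
```

```text
table z -3.739637603402539e-07
bell n 891 zmax 0.106 bbox [0.573 0.078 0.003] [0.689 0.181 0.106] top mid [0.629 0.138 0.103] [0.628 0.138 0.102]
long n 349 zmax 0.073 bbox [ 0.585 -0.183  0.003] [ 0.658 -0.106  0.073] top mid [ 0.614 -0.139  0.07 ] [ 0.614 -0.137  0.069]
short n 338 zmax 0.046 bbox [ 0.469 -0.493  0.003] [ 0.541 -0.408  0.046] top mid [ 0.501 -0.439  0.043] [ 0.501 -0.44   0.042]
foot n 552 zmax 0.036 bbox [0.391 0.124 0.003] [0.541 0.176 0.036] top mid [0.455 0.148 0.033] [0.456 0.149 0.031]
   rect [0.4658 0.1503] [0.052 0.149] 89.95680236816406
tin n 331 zmax 0.028 bbox [0.463 0.401 0.003] [0.532 0.473 0.028] top mid [0.496 0.435 0.025] [0.496 0.433 0.024]
mat n 979 zmax 0.012 bbox [ 0.478 -0.07   0.003] [0.59  0.053 0.012] top mid [ 0.534 -0.008  0.009] [ 0.53  -0.002  0.008]
   rect [ 0.5343 -0.0081] [0.123 0.111] 89.4110107421875
block n 958 zmax 0.030 bbox [0.451 0.253 0.003] [0.556 0.363 0.03 ] top mid [0.501 0.304 0.027] [0.502 0.306 0.025]
   rect [0.5034 0.3079] [0.104 0.11 ] 0.33113688230514526
bottle n 236 zmax 0.065 bbox [ 0.43  -0.18   0.003] [ 0.486 -0.119  0.065] top mid [ 0.456 -0.148  0.062] [ 0.456 -0.149  0.062]
cradle n 1209 zmax 0.053 bbox [ 0.484 -0.368  0.003] [ 0.587 -0.226  0.053] top mid [ 0.531 -0.288  0.05 ] [ 0.532 -0.295  0.05 ]
   rect [ 0.535 -0.297] [0.141 0.103] 89.40422058105469
```

```bash
python3 - <<'E'
from h import *
from workcell import bot,cams
d=dict(np.load("top0.npz")); W=cloud(d)
for r in [(200,120,240,135),(300,140,340,160),(300,230,340,260),(420,210,450,225),(200,290,300,320)]:
    q=roi(W,r); print(r,np.round(q.mean(0),4),q[:,2].std())
o=bot.get_obs(); w=cams.camera("wrist"); print(w["camera_matrix"],w["D"],np.round(w["mount"],3))
Ww=cloud(w,o); print("wrist corners",[np.round(Ww[a,b],3) for a,b in [(5,5),(5,634),(240,320),(474,5),(474,634)]])
print(Ro.from_euler("xyz",o["tcp_rot"],degrees=True).as_matrix().round(3))
print("rows to (.45,.33,.33)",rows(o,[.45,.33,.33]))
cv2.imwrite("pics/w0.png",w["frame"])
E
```

```text
(200, 120, 240, 135) [0.6925 0.2601 0.0009] 0.002599537954949392
(300, 140, 340, 160) [6.293e-01 1.200e-03 6.000e-04] 0.002577843186335506
(300, 230, 340, 260) [0.3851 0.0035 0.0006] 0.0025271189125818765
(420, 210, 450, 225) [ 0.4523 -0.2894  0.0007] 0.0025811452678203006
(200, 290, 300, 320) [0.2343 0.1829 0.    ] 0.0025171424262046913
[[374.01479517   0.         314.59982701]
 [  0.         374.01479517 235.76613004]
 [  0.           0.           1.        ]] [-0.06324766  0.          0.          0.          0.        ] [[-0.    -0.302  0.953 -0.143]
 [ 1.    -0.     0.    -0.002]
 [ 0.     0.953  0.302 -0.078]
 [ 0.     0.     0.     1.   ]]
wrist corners [array([-0.091,  0.305,  0.001]), array([ 0.1  ,  1.048, -0.214]), array([ 0.225,  0.509, -0.   ]), array([0.149, 0.464, 0.323]), array([0.19 , 0.582, 0.323])]
[[-0.     0.329  0.944]
 [ 0.     0.944 -0.329]
 [-1.    -0.    -0.   ]]
rows to (.45,.33,.33) [-0.09872043 -0.09043362  0.3165855 ]
```

Request:
apply_moves(
  commands=[
    [-0.049,-0.0115,0.2676,-0.335,1],
    [-0.049,-0.0115,0.2676,-0.335,1],
    [-0.049,-0.0115,0.2676,-0.335,1],
    [-0.049,-0.0115,0.2676,-0.335,1],
    [-0.049,-0.0115,0.2676,-0.335,1],
    [-0.049,-0.0115,0.2676,-0.335,1],
    [-0.049,-0.0115,0.2676,-0.335,1],
    [-0.049,-0.0115,0.2676,-0.335,1],
    [-0.049,-0.0115,0.2676,-0.335,1],
    [-0.049,-0.0115,0.2676,-0.335,1],
  ],
  newtons=30,
)

```text
time: 2.05
ee_pos: [0.4287, 0.4212, 0.2803]
tcp_rot: [165.4, 90.0, 165.5]
wrist_force: [0.3, -0.2, -0.3]
opening: 0.0855
```

```bash
cat >>h.py <<'E'
def look(tag):
    from workcell import bot,cams
    o=bot.get_obs(); w=cams.camera("wrist"); cv2.imwrite(f"pics/{tag}.png",w["frame"])
    W=cloud(w,o); np.savez(tag+".npz",W=W,f=w["frame"]); print("t %.1f"%o["time"],"tcp",o["ee_pos"].round(4),o["tcp_rot"].round(2),"F",o["wrist_force"].round(1),"op %.4f"%o["opening"])
    return o,w,W,cams
def near(W,xy,r): 
    m=np.isfinite(W[...,2])&(np.hypot(W[...,0]-xy[0],W[...,1]-xy[1])<r); return m
def topc(W,xy,r,z0,z1):
    """outline of the points in a height band -> enclosing circle centre, mean"""
    m=near(W,xy,r)&(W[...,2]>z0)&(W[...,2]<z1); p=W[m][:,:2]
    lo,hi=np.percentile(p,2,0),np.percentile(p,98,0)
    (c,s,a)=cv2.minAreaRect(p.astype(np.float32))
    return dict(n=len(p),mean=p.mean(0).round(4),mid=((lo+hi)/2).round(4),size=(hi-lo).round(4),rect=(np.round(c,4),np.round(s,3),round(a,1)))
E
python3 - <<'E'
from h import *
o,w,W,cams=look("a1")
print("corners",[np.round(W[a,b],3) for a,b in [(5,5),(5,634),(240,320),(400,5),(400,634)]])
for n in ("tin","bench_block"): print(n,[(np.round(r["rect"]).astype(int).tolist(),round(r["confidence"],2)) for r in cams.spot_in(n,"wrist")])
print(topc(W,(.496,.435),.035,.013,.03)); print(topc(W,(.502,.306),.06,.014,.03))
t=W[near(W,(.44,.36),.03)]; print("table",t[:,2].mean(),t[:,2].std())
E
```

```text
t 2.0 tcp [0.4287 0.4212 0.2803] [165.38  89.99 165.48] F [ 0.3 -0.2 -0.3] op 0.0855
corners [array([0.228, 0.091, 0.   ]), array([0.231, 0.745, 0.019]), array([0.483, 0.426, 0.021]), array([ 0.729, -0.025,  0.014]), array([ 0.865,  1.049, -0.133])]
tin [([310, 164, 351, 200], 0.85), ([323, 288, 364, 333], 0.66), ([311, 229, 349, 269], 0.58)]
bench_block [([182, 219, 245, 283], 0.84)]
{'n': 1114, 'mean': array([0.4937, 0.4357]), 'mid': array([0.4939, 0.4356]), 'size': array([0.0398, 0.0391]), 'rect': (array([0.4948, 0.4358]), array([0.043, 0.043]), 70.4)}
{'n': 3571, 'mean': array([0.4973, 0.3053]), 'mid': array([0.4985, 0.3049]), 'size': array([0.0678, 0.0673]), 'rect': (array([0.4993, 0.3042]), array([0.07, 0.07]), 1.0)}
table 0.3067157461760783 0.10820405165265538
```

View pics/a1.png

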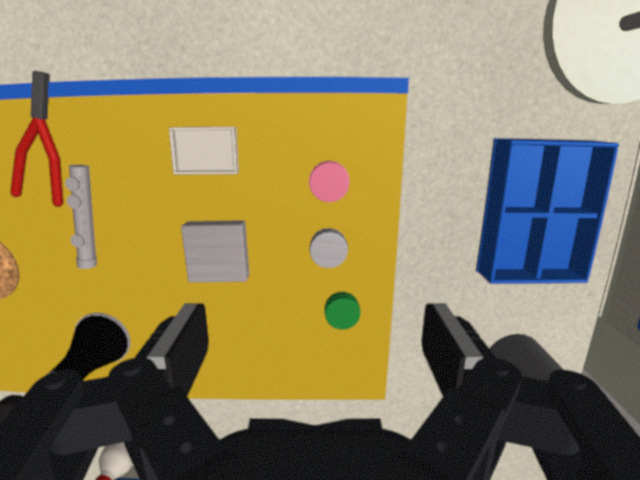

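Silver tin sits at px (329,249) → (0.494, 0.436), block at px (214,251) → (0.499, 0.3045); sizes match. Next: grasp the tin.

Request:
apply_moves(
  commands=[
    [0.2,0.0145,0.0655,0,1],
    [0.2,0.0145,0.0655,0,1],
    [0.2,0.0145,0.0655,0,1],
    [0.2,0.0145,0.0655,0,1],
    [0.2,0.0145,0.0655,0,1],
    [0.25,0.0145,0.0655,0,1],
    [0.278,0.0145,0.0655,0,1],
    [0.278,0.0145,0.0655,0,1],
    [0.278,0.0145,0.0655,0,1],
    [0.278,0.0145,0.0655,0,-1],
    [0.278,0.0145,0.0655,0,-1],
    [0.278,0.0145,0.0655,0,-1],
  ],
)

```text
time: 3.4
ee_pos: [0.4951, 0.4364, 0.0043]
tcp_rot: [43.0, 89.8, 43.0]
wrist_force: [1.1, -0.9, 0.3]
opening: 0.0439
```

Request:
apply_moves(
  commands=[
    [0,0,0,0,-1],
    [0,0,0,0,-1],
    [0,0,0,0,-1],
    [0,0,0,0,-1],
    [0,0,0,0,-1],
  ],
)

```text
time: 3.9
ee_pos: [0.4951, 0.4364, 0.0045]
tcp_rot: [42.5, 89.8, 42.6]
wrist_force: [0.4, 0.8, 3.2]
opening: 0.0423
```

Request:
apply_moves(
  commands=[
    [-0.05,0,0,0,-1],
    [-0.1,0,0,0,-1],
    [-0.15,0,0,0,-1],
    [-0.2,-0.03,0,0,-1],
    [-0.24,-0.07,-0.01,0,-1],
    [-0.28,-0.12,-0.02,0,-1],
    [-0.28,-0.17,-0.025,0,-1],
    [-0.28,-0.22,-0.025,0,-1],
    [-0.28,-0.27,-0.025,0,-1],
    [-0.28,-0.32,-0.025,0,-1],
    [-0.28,-0.37,-0.025,0,-1],
    [-0.28,-0.42,-0.025,0,-1],
  ],
)

```text
time: 5.1
ee_pos: [0.4696, 0.0392, 0.2836]
tcp_rot: [39.2, 89.8, 39.3]
wrist_force: [2.2, -0.8, -0.4]
opening: 0.0425
```

Request:
apply_moves(
  commands=[
    [0,-0.05,0,0,-1],
    [0,-0.1,0,0,-1],
    [0,-0.15,0,0,-1],
    [0,-0.2,0,0,-1],
    [0,-0.25,0,0,-1],
    [0,-0.3,0,0,-1],
    [0,-0.31,0,0,-1],
    [0,-0.31,0,0,-1],
    [0,-0.31,0,0,-1],
  ],
)

```text
time: 6.0
ee_pos: [0.4701, -0.2703, 0.2828]
tcp_rot: [53.2, 89.8, 53.3]
wrist_force: [-0.3, 0.2, -1.2]
opening: 0.0429
```

```bash
python3 - <<'E'
from h import *
o,w,W,cams=look("a2")
for n in ("cradle","short_barrel","long_barrel","oil_bottle"): print(n,[(np.round(r["rect"]).astype(int).tolist(),round(r["confidence"],2)) for r in cams.spot_in(n,"wrist")])
m=near(W,(.533,-.295),.08)&(W[...,2]>.004)&(W[...,2]<.06)
p=W[m]; print(len(p))
for a,b in ((.005,.015),(.022,.035),(.04,.056)): print(a,topc(W,(.533,-.295),.08,a,b))
print("short",topc(W,(.501,-.44),.035,.034,.05)); print("long",topc(W,(.614,-.138),.035,.058,.075))
E
```

```text
t 6.0 tcp [ 0.4701 -0.2703  0.2828] [53.18 89.81 53.27] F [-0.3  0.2 -1.2] op 0.0429
cradle [([257, 206, 347, 274], 0.58)]
short_barrel [([144, 200, 181, 235], 0.59)]
long_barrel [([405, 290, 450, 344], 0.95)]
oil_bottle []
4160
0.005 {'n': 2802, 'mean': array([ 0.5257, -0.2902]), 'mid': array([ 0.5249, -0.2892]), 'size': array([0.0598, 0.0975]), 'rect': (array([ 0.5294, -0.2891]), array([0.1 , 0.06]), 79.6)}
0.022 {'n': 813, 'mean': array([ 0.5258, -0.2914]), 'mid': array([ 0.5218, -0.2887]), 'size': array([0.0521, 0.0863]), 'rect': (array([ 0.5291, -0.2891]), array([0.086, 0.056]), 79.6)}
0.04 {'n': 389, 'mean': array([ 0.5205, -0.302 ]), 'mid': array([ 0.523 , -0.2889]), 'size': array([0.0599, 0.0922]), 'rect': (array([ 0.5296, -0.2891]), array([0.086, 0.062]), 79.6)}
short {'n': 665, 'mean': array([ 0.4983, -0.4404]), 'mid': array([ 0.4986, -0.4409]), 'size': array([0.0281, 0.029 ]), 'rect': (array([ 0.4992, -0.4412]), array([0.03 , 0.032]), 78.5)}
long {'n': 784, 'mean': array([ 0.6112, -0.1404]), 'mid': array([ 0.6123, -0.1401]), 'size': array([0.0326, 0.0323]), 'rect': (array([ 0.6129, -0.14  ]), array([0.035, 0.034]), 9.4)}
```

View pics/a2.png

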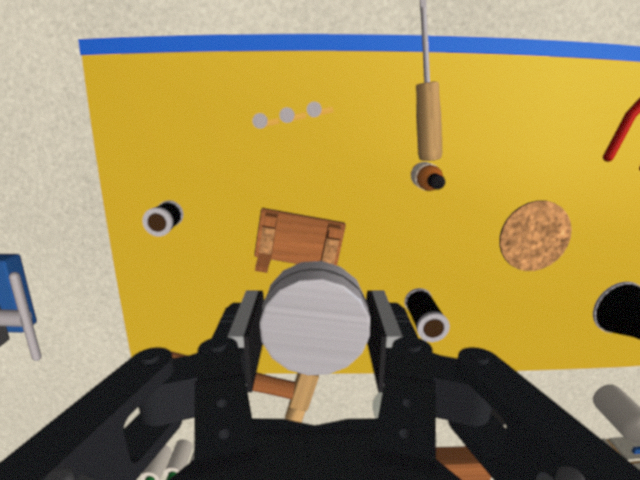

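Tin gripped and centred; cradle at (0.529,-0.289), outline 100x60 mm, yaw −10.4°. Tin target (0.600,−0.302).

Request:
apply_moves(
  commands=[
    [0,-0.032,0.05,0,-1],
    [0,-0.032,0.1,0,-1],
    [0.02,-0.032,0.13,0,-1],
    [0.07,-0.032,0.13,0,-1],
    [0.12,-0.032,0.13,0,-1],
    [0.17,-0.032,0.13,0,-1],
    [0.22,-0.032,0.13,0,-1],
    [0.25,-0.032,0.13,0,-1],
    [0.265,-0.032,0.13,0,-1],
    [0.275,-0.032,0.13,0,-1],
    [0.278,-0.032,0.13,0,-1],
    [0.278,-0.032,0.13,0,-1],
  ],
)

```text
time: 7.45
ee_pos: [0.6022, -0.301, 0.0071]
tcp_rot: [9.9, 89.7, 10.1]
wrist_force: [-0.3, 0.9, -0.5]
opening: 0.0428
```

Request:
apply_moves(
  commands=[
    [0.003,-0.001,-0.002,0,-1],
    [0.004,-0.001,-0.002,0,-1],
    [0.004,-0.001,-0.002,0,-1],
    [0.004,-0.001,-0.002,0,0.4],
    [0.004,-0.001,-0.002,0,0.4],
    [0.004,-0.001,-0.002,0,0.4],
    [0.004,-0.001,-0.002,0,0.4],
    [-0.04,-0.001,-0.002,0,0.4],
    [-0.09,-0.001,-0.002,0,0.5],
    [-0.14,-0.001,-0.002,0,1],
    [-0.19,-0.001,-0.03,0,1],
    [-0.24,-0.001,-0.07,0,1],
  ],
)

```text
time: 8.65
ee_pos: [0.544, -0.3021, 0.2319]
tcp_rot: [5.1, 89.7, 5.4]
wrist_force: [0.3, -0.7, 0.4]
opening: 0.0853
```

Request:
apply_moves(
  commands=[
    [0,-0.05,-0.05,0,1],
    [0,-0.1,-0.07,0,1],
    [0,-0.1,-0.07,0,1],
    [0,-0.1,-0.07,0,1],
    [0,-0.1,-0.07,0,1],
  ],
)

```text
time: 9.15
ee_pos: [0.4744, -0.4026, 0.2312]
tcp_rot: [10.4, 89.7, 10.6]
wrist_force: [-0.5, -0.3, 0.2]
opening: 0.0855
```

```bash
python3 - <<'E'
from h import *
o,w,W,cams=look("a3")
print("tin",topc(W,(.6,-.302),.035,.013,.03)); print("cradle",topc(W,(.53,-.29),.08,.005,.015))
print("short",topc(W,(.499,-.441),.035,.034,.05))
E
```

```text
t 9.2 tcp [ 0.4744 -0.4026  0.2312] [10.42 89.69 10.63] F [-0.5 -0.3  0.2] op 0.0855
tin {'n': 1152, 'mean': array([ 0.5988, -0.3056]), 'mid': array([ 0.5998, -0.3058]), 'size': array([0.0396, 0.0366]), 'rect': (array([ 0.6008, -0.3056]), array([0.043, 0.039]), 3.2)}
cradle {'n': 3558, 'mean': array([ 0.5296, -0.2925]), 'mid': array([ 0.5395, -0.2966]), 'size': array([0.0889, 0.0851]), 'rect': (array([ 0.5527, -0.2941]), array([0.099, 0.108]), 79.3)}
short {'n': 889, 'mean': array([ 0.4979, -0.4412]), 'mid': array([ 0.4983, -0.4413]), 'size': array([0.029 , 0.0279]), 'rect': (array([ 0.4987, -0.4414]), array([0.03 , 0.032]), 89.5)}
```

Request:
apply_moves(
  commands=[
    [0.03,-0.0388,0.023,0,1],
    [0.08,-0.0388,0.023,0,1],
    [0.13,-0.0388,0.023,0,1],
    [0.17,-0.0388,0.023,0,1],
    [0.2,-0.0388,0.023,0,1],
    [0.226,-0.0388,0.023,0,1],
    [0.226,-0.0388,0.023,0,1],
    [0.226,-0.0388,0.023,0,1],
    [0.226,-0.0388,0.023,0,-1],
    [0.226,-0.0388,0.023,0,-1],
    [0.226,-0.0388,0.023,0,-1],
    [0.226,-0.0388,0.023,0,-1],
  ],
)

```text
time: 10.4
ee_pos: [0.4995, -0.4407, 0.0063]
tcp_rot: [1.2, 89.6, 1.4]
wrist_force: [-1.1, 0.6, 12.7]
opening: 0.0294
```

Request:
apply_moves(
  commands=[
    [0,0,0,0,-1],
    [0,0,0,0,-1],
    [0,0,0,0,-1],
    [0,0,0,0,-1],
  ],
)

```text
time: 10.8
ee_pos: [0.4995, -0.4408, 0.0063]
tcp_rot: [0.6, 89.6, 0.9]
wrist_force: [-0.8, 0.6, 1.9]
opening: 0.0294
```

Request:
apply_moves(
  commands=[
    [-0.05,0,0,0,-1],
    [-0.1,0,0,0,-1],
    [-0.15,0.01,0,0,-1],
    [-0.19,0.04,0,0,-1],
    [-0.21,0.08,0,0,-1],
    [-0.21,0.13,0,0,-1],
    [-0.21,0.18,0,0,-1],
    [-0.21,0.23,0,0,-1],
    [-0.21,0.28,0,0,-1],
    [-0.21,0.33,0,0,-1],
    [-0.21,0.38,0,0,-1],
    [-0.21,0.43,0,0,-1],
  ],
)

```text
time: 12.0
ee_pos: [0.4957, -0.0089, 0.2165]
tcp_rot: [0.4, 89.6, 0.7]
wrist_force: [1.7, 0.5, -0.1]
opening: 0.0295
```

Request:
apply_moves(
  commands=[
    [0,0.05,0,0,-1],
    [0,0.1,0,0,-1],
    [0,0.15,0,0,-1],
    [0,0.2,0,0,-1],
    [0,0.25,0,0,-1],
    [0,0.3,0,0,-1],
    [0,0.31,0,0,-1],
    [0,0.31,0,0,-1],
    [0,0.31,0,0,-1],
  ],
)

```text
time: 12.9
ee_pos: [0.4942, 0.3004, 0.2163]
tcp_rot: [-5.2, 89.6, -5.0]
wrist_force: [-0.2, -0.8, -0.7]
opening: 0.029
```

```bash
python3 - <<'E'
from h import *
o,w,W,cams=look("a4")
print("block",topc(W,(.499,.3045),.06,.014,.03)); 
m=near(W,(.456,.148),.08)&(W[...,2]>.012)&(W[...,2]<.04); p=W[m][:,:2]; print("foot",len(p),cv2.minAreaRect(p.astype(np.float32)))
print("bell top",topc(W,(.625,.138),.04,.092,.11))
v=W[near(W,o["ee_pos"][:2],.03)&(W[...,2]>.14)]; print("held z range",np.percentile(v[:,2],[1,99]))
cv2.imwrite("pics/a4c.png",cv2.resize(w["frame"],(480,360)))
E
```

```text
t 12.9 tcp [0.4942 0.3004 0.2163] [-5.21 89.64 -4.95] F [-0.2 -0.8 -0.7] op 0.0290
block {'n': 5559, 'mean': array([0.4977, 0.3042]), 'mid': array([0.4987, 0.3042]), 'size': array([0.0674, 0.067 ]), 'rect': (array([0.4996, 0.3042]), array([0.07, 0.07]), 1.1)}
foot 3075 ((0.44726690649986267, 0.14167648553848267), (0.1317703276872635, 0.09147436171770096), 35.02131652832031)
bell top {'n': 636, 'mean': array([0.6174, 0.1348]), 'mid': array([0.6205, 0.1354]), 'size': array([0.0237, 0.0284]), 'rect': (array([0.6186, 0.1326]), array([0.017, 0.037]), 34.9)}
held z range [0.21477498 0.31250306]
```

View pics/a4c.png

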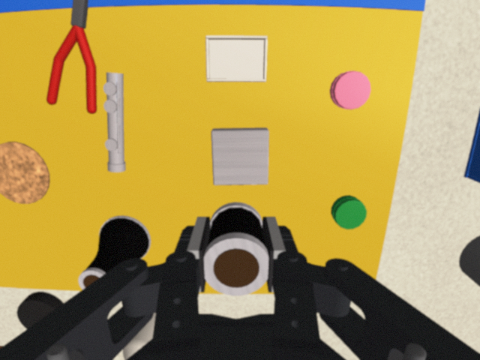

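Barrel held upright between the pads, block ahead at px (240,155 of 480x360). Lower onto block.

Request:
apply_moves(
  commands=[
    [0.04,0.0035,0.004,0,-1],
    [0.09,0.0035,0.004,0,-1],
    [0.13,0.0035,0.004,0,-1],
    [0.16,0.0035,0.004,0,-1],
    [0.175,0.0035,0.004,0,-1],
    [0.184,0.0035,0.004,0,-1],
    [0.188,0.0035,0.004,0,-1],
    [0.188,0.0035,0.004,0,-1],
    [0.188,0.0035,0.004,0,-1],
  ],
)

```text
time: 13.85
ee_pos: [0.5004, 0.3038, 0.03]
tcp_rot: [4.9, 89.5, 5.1]
wrist_force: [-0.1, -0.4, -0.4]
opening: 0.0292
```

Request:
apply_moves(
  commands=[
    [0.002,0,-0.001,0,-1],
    [0.002,0,-0.001,0,-1],
    [0.002,0,-0.001,0,0],
    [0.002,0,-0.001,0,0.3],
    [0.002,0,-0.001,0,0.3],
    [0.002,0,-0.001,0,0.3],
    [-0.03,0,-0.001,0,0.3],
    [-0.08,0,-0.001,0,0.5],
    [-0.13,0,-0.001,0,1],
    [-0.18,0,-0.001,0,1],
    [-0.22,-0.05,-0.001,0,1],
    [-0.25,-0.1,-0.001,0,1],
  ],
)

```text
time: 15.05
ee_pos: [0.4976, 0.2223, 0.2702]
tcp_rot: [8.4, 89.4, 8.8]
wrist_force: [1.5, -0.3, -0.1]
opening: 0.0854
```

Request:
apply_moves(
  commands=[
    [0,-0.05,0.02,0,1],
    [0,-0.1,0.02,0,1],
    [0,-0.1,0.02,0,1],
    [0,-0.1,0.02,0,1],
    [0,-0.1,0.02,0,1],
  ],
)

```text
time: 15.55
ee_pos: [0.5182, 0.1231, 0.2701]
tcp_rot: [10.1, 89.4, 10.4]
wrist_force: [0.2, -0.7, -0.3]
opening: 0.0851
```

```bash
python3 - <<'E'
from h import *
o,w,W,cams=look("a5")
print("short",topc(W,(.499,.304),.03,.054,.075))
print("block",topc(W,(.499,.3045),.06,.014,.03))
for z in ((.092,.11),(.003,.03)): print("bell",topc(W,(.622,.137),.06,*z))
g=near(W,(.53,-.005),.08)&(W[...,2]<.02); 
f=w["frame"].astype(int); brown=g&(f[...,0]>45)  # cork vs yellow (blue channel low in yellow)
p=W[brown][:,:2]; print("mat",len(p),cv2.minEnclosingCircle(p.astype(np.float32)),np.median(p,0),(np.percentile(p,2,0)+np.percentile(p,98,0))/2)
m=near(W,(.456,.148),.08)&(W[...,2]>.012)&(W[...,2]<.04)&(np.abs(W[...,1]-.148)<.03); p=W[m][:,:2]; print("foot",len(p),cv2.minAreaRect(p.astype(np.float32)))
E
```

```text
t 15.6 tcp [0.5182 0.1231 0.2701] [10.09 89.42 10.43] F [ 0.2 -0.7 -0.3] op 0.0851
short {'n': 885, 'mean': array([0.4987, 0.3015]), 'mid': array([0.4992, 0.3022]), 'size': array([0.0283, 0.0292]), 'rect': (array([0.4993, 0.3025]), array([0.032, 0.031]), 79.4)}
block {'n': 3180, 'mean': array([0.4971, 0.297 ]), 'mid': array([0.4996, 0.3029]), 'size': array([0.0683, 0.0674]), 'rect': (array([0.5003, 0.304 ]), array([0.071, 0.071]), 2.0)}
bell {'n': 1071, 'mean': array([0.6247, 0.1372]), 'mid': array([0.6259, 0.1372]), 'size': array([0.0332, 0.0318]), 'rect': (array([0.6261, 0.1375]), array([0.036, 0.034]), 0.8)}
bell {'n': 1364, 'mean': array([0.6071, 0.1359]), 'mid': array([0.6168, 0.1371]), 'size': array([0.0531, 0.0698]), 'rect': (array([0.6197, 0.1345]), array([0.083, 0.081]), 1.5)}
mat 5984 ((0.5300377607345581, -0.004982250742614269), 0.08005867153406143) [ 0.52364653 -0.00062672] [0.51896078 0.00141242]
foot 2445 ((0.44994601607322693, 0.14132344722747803), (0.13691949844360352, 0.04600393772125244), 0.18803124129772186)
```

View pics/a5.png

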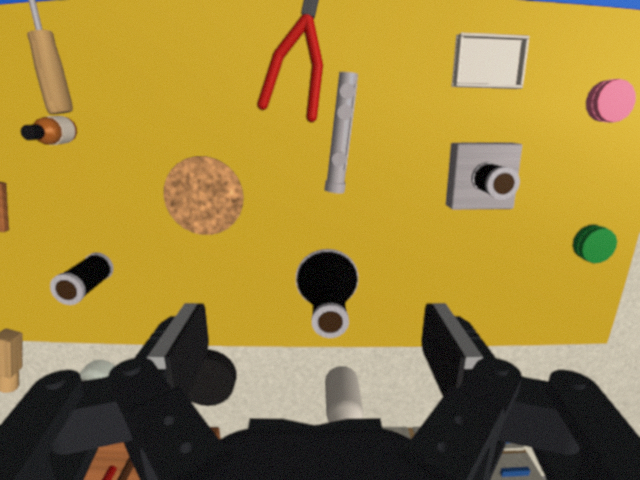

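Request:
apply_moves(
  commands=[
    [0.02,0.0141,0.05,0,1],
    [0.05,0.0141,0.1,0,1],
    [0.09,0.0141,0.1055,0,1],
    [0.14,0.0141,0.1055,0,1],
    [0.18,0.0141,0.1055,0,1],
    [0.204,0.0141,0.1055,0,1],
    [0.204,0.0141,0.1055,0,1],
    [0.204,0.0141,0.1055,0,1],
    [0.204,0.0141,0.1055,0,-1],
    [0.204,0.0141,0.1055,0,-1],
    [0.204,0.0141,0.1055,0,-1],
    [0.204,0.0141,0.1055,0,-1],
  ],
)

```text
time: 16.8
ee_pos: [0.626, 0.1386, 0.0683]
tcp_rot: [9.2, 89.3, 9.6]
wrist_force: [-0.6, -0.4, 4.0]
opening: 0.0327
```

Request:
apply_moves(
  commands=[
    [0,0,0,0,-1],
    [0,0,0,0,-1],
    [0,0,0,0,-1],
    [0,0,0,0,-1],
  ],
  newtons=45,
)

```text
time: 17.2
ee_pos: [0.6261, 0.1386, 0.0684]
tcp_rot: [9.2, 89.3, 9.6]
wrist_force: [0.4, -1.0, 1.9]
opening: 0.0332
```

```bash
python3 - <<'E'
from h import *
z=np.load("a5.npz"); W,f=z["W"],z["f"]
hsv=cv2.cvtColor(cv2.GaussianBlur(f,(5,5),0),cv2.COLOR_BGR2HSV)
print("hsv cork",hsv[195,203],"yellow",hsv[195,270])
m=((hsv[...,0]<18)&(hsv[...,1]>60)).astype(np.uint8); m[:,:150]=0;m[:,255:]=0;m[:145]=0;m[245:]=0
m=cv2.morphologyEx(m,cv2.MORPH_CLOSE,np.ones((5,5)))
c=max(cv2.findContours(m,cv2.RETR_EXTERNAL,cv2.CHAIN_APPROX_NONE)[0],key=cv2.contourArea)[:,0]
# per-pixel xy by fitting locally smooth plane: homography px->world xy at mat
l=[(u,v) for u in range(160,250,6) for v in range(150,245,6)]
H,_=cv2.findHomography(np.float32(l),np.float32([W[v,u,:2] for u,v in l]),cv2.RANSAC,.003)
p=cv2.perspectiveTransform(np.float32(c)[:,None],H)[:,0]; print("mat",cv2.contourArea(c),circ(p))
m=(hsv[...,1]<90).astype(np.uint8); m[:, :323]=0; m[:,362:]=0; m[:66]=0; m[198:]=0
c=max(cv2.findContours(m,cv2.RETR_EXTERNAL,cv2.CHAIN_APPROX_NONE)[0],key=cv2.contourArea)[:,0]
mm=np.zeros_like(m); cv2.drawContours(mm,[c[:,None]],-1,1,-1); p=W[(mm>0)&(W[...,2]>.008)]; r=cv2.minAreaRect(p[:,:2].astype(np.float32)); print("foot",r,p.mean(0),len(p))
q=p[:,:2]-p[:,:2].mean(0); u=np.linalg.svd(q,full_matrices=False)[2][0]; print("axis deg",np.degrees(np.arctan2(u[1],u[0])))
E
```

```text
hsv cork [ 14 138 210] yellow [ 23 201 200]
mat 4605.5 [ 0.52669874 -0.00261712  0.0435519 ]
foot ((0.4581402838230133, 0.14878754317760468), (0.020145216956734657, 0.11955717206001282), 85.27708435058594) [0.45659874 0.14920881 0.02176487] 2084
axis deg -5.5656768232971485
```

Request:
apply_moves(
  commands=[
    [-0.04,0,0,0,-1],
    [-0.08,0,0,0,-1],
    [-0.09,-0.04,-0.028,0,-1],
    [-0.09,-0.08,-0.056,0,-1],
    [-0.09,-0.12,-0.085,0,-1],
    [-0.09,-0.141,-0.099,0,-1],
    [-0.09,-0.141,-0.099,0,-1],
    [-0.09,-0.141,-0.099,0,-1],
    [-0.05,-0.141,-0.099,0,-1],
    [-0.02,-0.141,-0.099,0,-1],
    [-0.012,-0.141,-0.099,0,-1],
    [-0.012,-0.141,-0.099,0,-1],
  ],
)

```text
time: 18.4
ee_pos: [0.5274, -0.0024, 0.0778]
tcp_rot: [12.4, 89.5, 12.8]
wrist_force: [0.4, -0.5, -1.0]
opening: 0.0328
```

```bash
python3 - <<'E'
from h import *
o,w,W,cams=look("a6")
E
```

```text
t 18.4 tcp [ 0.5274 -0.0024  0.0778] [12.41 89.47 12.85] F [ 0.4 -0.5 -1. ] op 0.0328
```

View pics/a6.png

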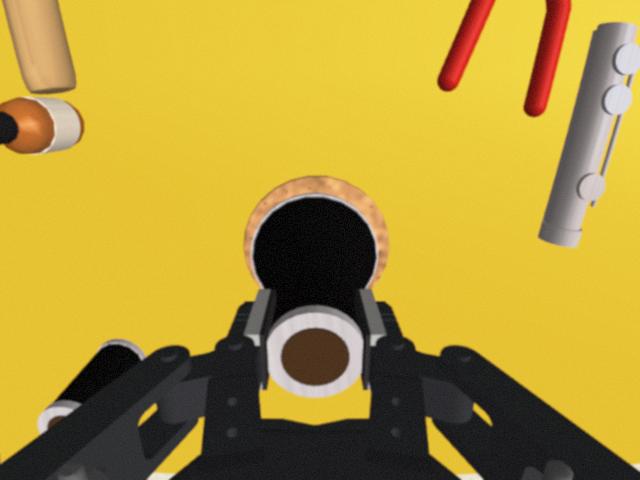

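Bell base hangs over the mat (ring centred px 315 vs 316; near margin 18 px, slightly large), so shift 2 mm nearer and set down.

Request:
apply_moves(
  commands=[
    [0.003,0,-0.002,0,-1],
    [0.005,0,-0.002,0,-1],
    [0.005,0,-0.002,0,-1],
    [0.005,0,-0.002,0,0],
    [0.005,0,-0.002,0,0.3],
    [0.005,0,-0.002,0,0.5],
    [0.005,0,-0.002,0,0.5],
    [0.005,0,-0.002,0,0.5],
    [-0.03,0,-0.002,0,0.5],
    [-0.08,0,-0.002,0,0.7],
    [-0.13,0,-0.002,0,1],
    [-0.17,-0.03,-0.002,0,1],
  ],
)

```text
time: 19.65
ee_pos: [0.5246, -0.0313, 0.2524]
tcp_rot: [10.4, 89.2, 11.0]
wrist_force: [1.4, -0.2, 0.1]
opening: 0.0851
```

Request:
apply_moves(
  commands=[
    [-0.03,-0.05,0,0,1],
    [-0.03,-0.08,0,0,1],
    [-0.03,-0.08,0,0,1],
    [-0.03,-0.08,0,0,1],
  ],
)

```text
time: 20.05
ee_pos: [0.525, -0.1119, 0.2819]
tcp_rot: [11.8, 89.2, 12.3]
wrist_force: [0.5, 1.0, 0.4]
opening: 0.0858
```

```bash
python3 - <<'E'
from h import *
o,w,W,cams=look("a7")
print("bell",topc(W,(.527,-.003),.035,.096,.115))
print("long",topc(W,(.6125,-.140),.035,.058,.075))
E
```

```text
t 20.1 tcp [ 0.525  -0.1119  0.2819] [11.82 89.22 12.32] F [0.5 1.  0.4] op 0.0858
bell {'n': 1261, 'mean': array([ 0.5263, -0.0048]), 'mid': array([ 0.5268, -0.0043]), 'size': array([0.0317, 0.0323]), 'rect': (array([ 0.527 , -0.0038]), array([0.035, 0.035]), 4.9)}
long {'n': 881, 'mean': array([ 0.6114, -0.1393]), 'mid': array([ 0.612 , -0.1396]), 'size': array([0.0327, 0.0315]), 'rect': (array([ 0.6123, -0.1391]), array([0.035, 0.036]), 88.6)}
```

View pics/a7.png

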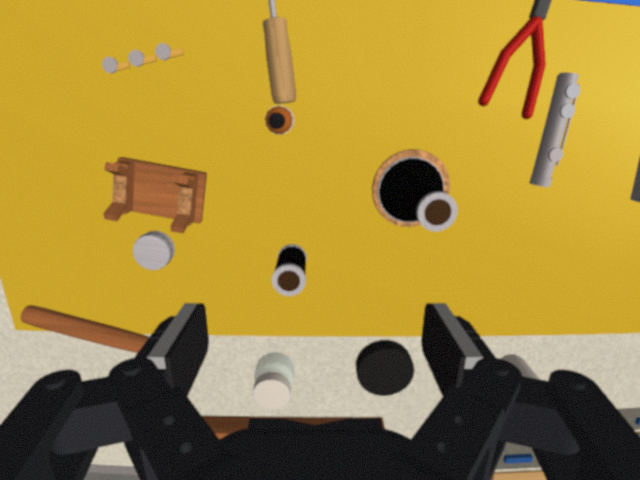

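Bell stands inside the mat (rings concentric at px (411,188)); tin is behind the cradle at px (153,250). Now the long barrel at (0.612,−0.139).

Request:
apply_moves(
  commands=[
    [0.03,-0.028,0.04,0,1],
    [0.08,-0.028,0.08,0,1],
    [0.12,-0.028,0.0835,0,1],
    [0.17,-0.028,0.0835,0,1],
    [0.21,-0.028,0.0835,0,1],
    [0.24,-0.028,0.0835,0,1],
    [0.258,-0.028,0.0835,0,1],
    [0.258,-0.028,0.0835,0,1],
    [0.258,-0.028,0.0835,0,-1],
    [0.258,-0.028,0.0835,0,-1],
    [0.258,-0.028,0.0835,0,-1],
    [0.258,-0.028,0.0835,0,-1],
  ],
  newtons=40,
)

```text
time: 21.3
ee_pos: [0.6128, -0.1376, 0.0263]
tcp_rot: [9.2, 89.1, 9.8]
wrist_force: [0.8, 0.5, 2.4]
opening: 0.0335
```

Request:
apply_moves(
  commands=[
    [0,0,0,0,-1],
    [0,0,0,0,-1],
    [0,0,0,0,-1],
  ],
)

```text
time: 21.6
ee_pos: [0.6128, -0.1377, 0.0263]
tcp_rot: [9.3, 89.1, 9.8]
wrist_force: [-0.2, 0.4, 1.0]
opening: 0.0334
```

Request:
apply_moves(
  commands=[
    [-0.05,0,0,0,-1],
    [-0.1,0,0,0,-1],
    [-0.15,0,0,0,-1],
    [-0.175,0.03,-0.02,0,-1],
    [-0.175,0.07,-0.045,0,-1],
    [-0.175,0.11,-0.07,0,-1],
    [-0.175,0.1335,-0.084,0,-1],
    [-0.175,0.1335,-0.084,0,-1],
    [-0.175,0.1335,-0.084,0,-1],
    [-0.175,0.1335,-0.084,0,-1],
  ],
)

```text
time: 22.6
ee_pos: [0.5252, -0.0061, 0.2002]
tcp_rot: [8.5, 89.1, 9.1]
wrist_force: [0.1, -0.6, -1.4]
opening: 0.033
```

```bash
python3 - <<'E'
from h import *
o,w,W,cams=look("a8"); print(rows(o,[.5268,-.0042,.1335]))
E
```

```text
t 22.6 tcp [ 0.5252 -0.0061  0.2002] [ 8.52 89.12  9.06] F [ 0.1 -0.6 -1.4] op 0.0330
[0.06671138 0.00170773 0.00058182]
```

View pics/a8.png

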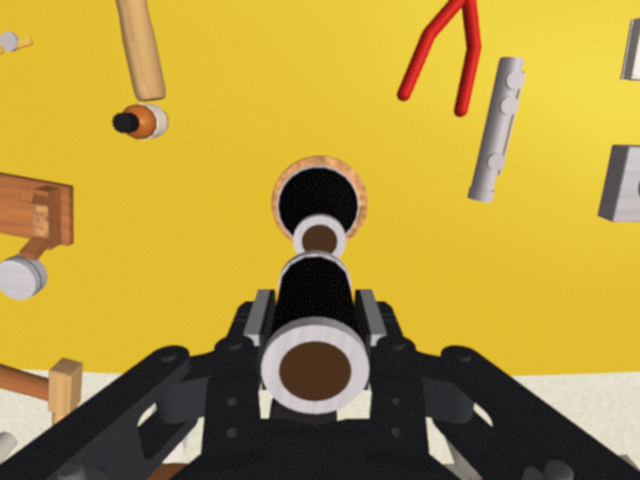

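Barrel held above the bell, aligned (px 320). Lower.

Request:
apply_moves(
  commands=[
    [0.03,0.0017,0.0006,0,-1],
    [0.05,0.0017,0.0006,0,-1],
    [0.06,0.0017,0.0006,0,-1],
    [0.064,0.0017,0.0006,0,-1],
    [0.066,0.0017,0.0006,0,-1],
    [0.067,0.0017,0.0006,0,-1],
    [0.067,0.0017,0.0006,0,-1],
  ],
)

```text
time: 23.35
ee_pos: [0.5272, -0.0044, 0.1338]
tcp_rot: [8.2, 89.1, 8.7]
wrist_force: [0.1, 1.0, -1.8]
opening: 0.033
```

```bash
python3 - <<'E'
from h import *
o,w,W,cams=look("a9"); print(rows(o,[.5268,-.0042,.1315]))
cv2.imwrite("pics/a9c.png",cv2.resize(w["frame"],(480,360)))
E
```

```text
t 23.4 tcp [ 0.5272 -0.0044  0.1338] [ 8.22 89.08  8.73] F [ 0.1  1.  -1.8] op 0.0330
[ 0.00229359  0.00023149 -0.00039846]
```

View pics/a9c.png

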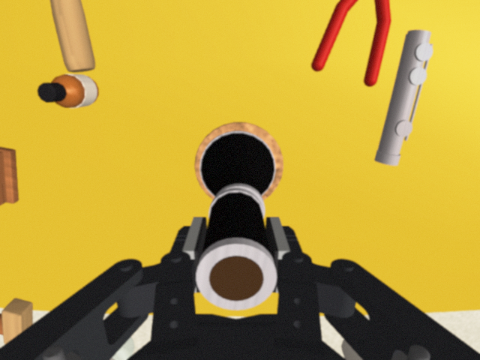

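Request:
apply_moves(
  commands=[
    [0.001,0,0,0,-1],
    [0.002,0,0,0,-1],
    [0.0025,0,0,0,-1],
    [0.0025,0,0,0,-1],
    [0.0025,0,0,0,-0.1],
    [0.0025,0,0,0,0.2],
    [0.0025,0,0,0,0.4],
    [0.0025,0,0,0,0.4],
    [0.0025,0,0,0,0.4],
    [-0.02,0,0,0,0.4],
    [-0.06,0,0,0,0.5],
    [-0.1,0,0,0,0.7],
  ],
)

```text
time: 24.6
ee_pos: [0.525, -0.0046, 0.2346]
tcp_rot: [9.1, 89.2, 9.6]
wrist_force: [2.0, -0.2, -0.4]
opening: 0.0727
```

Request:
apply_moves(
  commands=[
    [-0.02,0.05,-0.05,0,1],
    [-0.02,0.1,-0.1,0,1],
    [-0.02,0.14,-0.13,0,1],
    [-0.02,0.15,-0.13,0.08,1],
    [-0.02,0.15,-0.13,0.08,1],
    [-0.02,0.15,-0.13,0.08,1],
    [-0.02,0.15,-0.13,0.08,1],
  ],
)

```text
time: 25.3
ee_pos: [0.3938, 0.1437, 0.253]
tcp_rot: [12.7, 89.1, 8.6]
wrist_force: [-1.1, 0.1, -0.4]
opening: 0.0854
```

```bash
python3 - <<'E'
from h import *
o,w,W,cams=look("b1")
print("long",topc(W,(.527,-.004),.035,.16,.18))
f=w["frame"]; hsv=cv2.cvtColor(cv2.GaussianBlur(f,(5,5),0),cv2.COLOR_BGR2HSV)
m=(near(W,(.456,.149),.075)&(np.abs(W[...,1]-.149)<.03)&(hsv[...,1]<90)&(W[...,2]>.006)&(W[...,2]<.04)).astype(np.uint8)
n,l,s,_=cv2.connectedComponentsWithStats(cv2.morphologyEx(m,cv2.MORPH_CLOSE,np.ones((3,3)))); k=1+s[1:,4].argmax(); p=W[(l==k)&(m>0)]
print(s[k],cv2.minAreaRect(p[:,:2].astype(np.float32)),p.mean(0))
v=f[s[k][1]-20:s[k][1]+s[k][3]+20,s[k][0]-20:s[k][0]+s[k][2]+20]
yv=rows(o,np.array(o["ee_pos"])+[0,1,0]); print("world y in tool",yv.round(4)); cv2.imwrite("pics/b1c.png",cv2.resize(v,None,fx=2,fy=2))
E
```

```text
t 25.3 tcp [0.3938 0.1437 0.253 ] [12.67 89.15  8.63] F [-1.1  0.1 -0.4] op 0.0854Traceback (most recent call last):
  File "<stdin>", line 3, in <module>
  File "h.py", line 34, in topc
    lo,hi=np.percentile(p,2,0),np.percentile(p,98,0)
          ~~~~~~~~~~~~~^^^^^^^
    return _quantile_unchecked(
        a, q, axis, out, overwrite_input, method, keepdims, weights)
    return _ureduce(a,
                    func=_quantile_ureduce_func,
    ...<5 lines>...
                    overwrite_input=overwrite_input,
                    method=method)
    r = func(a, **kwargs)
    result = _quantile(arr,
                       quantiles=q,
    ...<2 lines>...
                       out=out,
                       weights=wgt)
    slices_having_nans = np.isnan(arr[-1, ...])
                                  ~~~^^^^^^^^^
IndexError: index -1 is out of bounds for axis 0 with size 0
```

View pics/b1.png

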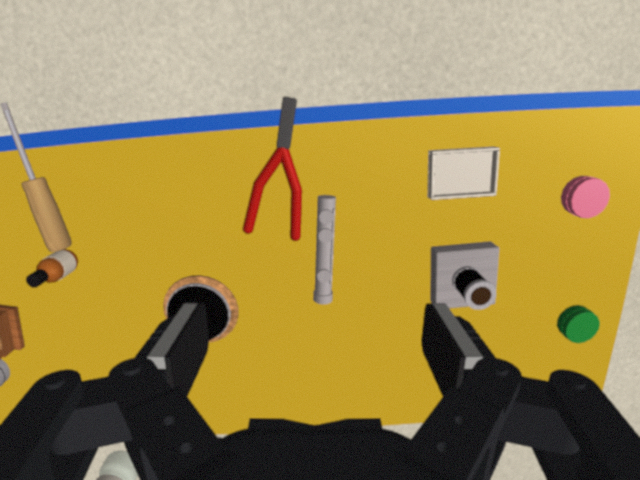

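```bash
python3 - <<'E'
from h import *
from workcell import bot
o=bot.get_obs(); z=np.load("b1.npz"); W,f=z["W"],z["f"]; hsv=cv2.cvtColor(cv2.GaussianBlur(f,(3,3),0),cv2.COLOR_BGR2HSV)
m=np.zeros((480,640),np.uint8); m[190:307,308:338]=1; m&=(hsv[...,1]<120).astype(np.uint8)
p=W[(m>0)&(W[...,2]>.006)&(W[...,2]<.04)]; r=cv2.minAreaRect(p[:,:2].astype(np.float32)); print("foot",r,p.mean(0),len(p))
red=((hsv[...,0]<8)&(hsv[...,1]>170)); red[:,:235]=0; red[:,306:]=0; red[245:]=0; p=W[red]; print("pliers x max",np.percentile(p[:,0],99),"at",p[p[:,0]>np.percentile(p[:,0],95)].mean(0),"right arm",W[red][W[red][:,1]>.12].max(0))
for u,v in((326,218),(326,240),(323,283),(325,197),(323,300),(296,237)): print((u,v),np.nanmedian(W[v-1:v+2,u-1:u+2].reshape(-1,3),0).round(4))
s=r[1]; print("tool y deg",np.degrees(np.arctan2(*(Ro.from_euler('xyz',o['tcp_rot'],degrees=True).as_matrix()[:2,1][::-1]))))
E
```

```text
foot ((0.4582417905330658, 0.14903371036052704), (0.02065160870552063, 0.12108779698610306), 85.18356323242188) [0.45434513 0.14941708 0.02144999] 1825
pliers x max nan at [nan nan nan] right arm [0.44272174 0.12850172 0.01415618]
(326, 218) [0.4177 0.1532 0.0268]
(326, 240) [0.4412 0.1517 0.027 ]
(323, 283) [0.493  0.1455 0.0215]
(325, 197) [0.3983 0.1537 0.0162]
(323, 300) [0.5135 0.1442 0.0223]
(296, 237) [0.4413 0.1197 0.0118]
tool y deg 85.89615941222186<stdin>:6: RuntimeWarning: Mean of empty slice.
  ret = um.true_divide(
```

```bash
python3 - <<'E'
from h import *
from workcell import bot
o=bot.get_obs(); print(o["q"].round(1),rows(o,[.468,.1482,.1]),rows(o,[.468,.1482,.003]))
E
```

```text
[ 20.1 -13.   -4.5  97.7  -0.2  24.2] [0.15391134 0.00963413 0.07127706] [0.25090116 0.00932701 0.06990555]
```

Request:
apply_moves(
  commands=[
    [0.03,0.0096,0.04,0.012,0.6],
    [0.08,0.0096,0.071,0.012,0.4],
    [0.13,0.0096,0.071,0.012,0.4],
    [0.17,0.0094,0.0705,0.012,0.4],
    [0.21,0.0093,0.07,0.012,0.4],
    [0.24,0.0093,0.07,0.012,0.4],
    [0.251,0.0093,0.07,0.012,0.4],
    [0.251,0.0093,0.07,0.012,0.4],
    [0.251,0.0093,0.07,0.012,0.4],
    [0.251,0.0093,0.07,0.012,-1],
    [0.251,0.0093,0.07,0.012,-1],
    [0.251,0.0093,0.07,0.012,-1],
  ],
  newtons=30,
)

```text
time: 26.55
ee_pos: [0.4688, 0.1484, 0.0041]
tcp_rot: [14.3, 89.1, 9.5]
wrist_force: [-3.5, -1.2, 8.6]
opening: 0.0177
```

Request:
apply_moves(
  commands=[
    [0,0,0,0,-1],
    [0,0,0,0,-1],
    [0,0,0,0,-1],
    [0,0,0,0,-1],
  ],
)

```text
time: 26.95
ee_pos: [0.4688, 0.1485, 0.0042]
tcp_rot: [14.6, 89.1, 9.8]
wrist_force: [-0.3, 0.6, 0.9]
opening: 0.0176
```

Request:
apply_moves(
  commands=[
    [-0.03,0,0,0,-1],
    [-0.08,0,0,0,-1],
    [-0.13,0,0,0,-1],
    [-0.18,0,0,0.1,-1],
    [-0.23,0,0,0.22,-1],
    [-0.28,-0.03,0.01,0.34,-1],
    [-0.28,-0.08,0.02,0.46,-1],
    [-0.28,-0.13,0.03,0.58,-1],
    [-0.28,-0.18,0.04,0.7,-1],
    [-0.28,-0.23,0.05,0.82,-1],
    [-0.28,-0.28,0.06,0.94,-1],
    [-0.28,-0.33,0.08,1.06,-1],
  ],
)

```text
time: 28.15
ee_pos: [0.5122, -0.1765, 0.2844]
tcp_rot: [74.8, 89.0, 9.0]
wrist_force: [2.3, 0.7, 1.1]
opening: 0.0178
```

```bash
python3 - <<'E'
from h import *
from workcell import bot
o=bot.get_obs(); R=Ro.from_euler("xyz",o["tcp_rot"],degrees=True).as_matrix()
j=np.degrees(np.arctan2(R[1,1],R[0,1])); print(o["ee_pos"],o["opening"],"jaw",j,"roll needed",np.radians(j+10.4),rows(o,[.5276,-.21,.28]))
E
```

```text
[ 0.512186   -0.17651979  0.28435207] 0.017797832379456823 jaw 24.185006541359645 roll needed 0.6036222359705022 [0.00451974 0.00027397 0.03683685]
```

Request:
apply_moves(
  commands=[
    [0.0,0,0.037,0.12,-1],
    [0.0,0,0.037,0.24,-1],
    [0.0,0,0.037,0.36,-1],
    [0.0,0,0.037,0.48,-1],
    [0.0,0,0.037,0.6036,-1],
    [0.0,0,0.037,0.6036,-1],
    [0.0,0,0.037,0.6036,-1],
    [0.0,0,0.037,0.6036,-1],
  ],
)

```text
time: 28.95
ee_pos: [0.5273, -0.2102, 0.2844]
tcp_rot: [109.6, 89.0, 9.4]
wrist_force: [-1.3, -0.2, -1.7]
opening: 0.0177
```

```bash
python3 - <<'E'
from h import *
o,w,W,cams=look("b2")
R=Ro.from_euler("xyz",o["tcp_rot"],degrees=True).as_matrix(); print("jaw",np.degrees(np.arctan2(R[1,1],R[0,1])))
for a,b in ((.005,.015),(.022,.035),(.04,.056)): print("cradle",topc(W,(.5294,-.2891),.06,a,b))
print("tin",topc(W,(.6,-.302),.035,.013,.03))
v=W[near(W,o["ee_pos"][:2],.08)&(W[...,2]>.24)&(W[...,2]<.325)]; print("held",cv2.minAreaRect(v[:,:2].astype(np.float32)))
print(rows(o,[.5276,-.2989,.1]),rows(o,[.5276,-.2989,.0365]))
E
```

```text
t 28.9 tcp [ 0.5273 -0.2102  0.2844] [109.63  89.05   9.39] F [-1.3 -0.2 -1.7] op 0.0177
jaw -10.243060154602507
cradle {'n': 526, 'mean': array([ 0.5558, -0.2905]), 'mid': array([ 0.5647, -0.2827]), 'size': array([0.0423, 0.0769]), 'rect': (array([ 0.5686, -0.2865]), array([0.082, 0.04 ]), 78.8)}
cradle {'n': 104, 'mean': array([ 0.5513, -0.2865]), 'mid': array([ 0.5521, -0.2868]), 'size': array([0.0237, 0.0745]), 'rect': (array([ 0.5522, -0.2873]), array([0.076, 0.011]), 79.8)}
cradle {'n': 172, 'mean': array([ 0.5603, -0.2632]), 'mid': array([ 0.5575, -0.2875]), 'size': array([0.0188, 0.0742]), 'rect': (array([ 0.5555, -0.2894]), array([0.079, 0.011]), 80.1)}
tin {'n': 1072, 'mean': array([ 0.6008, -0.3017]), 'mid': array([ 0.6008, -0.3022]), 'size': array([0.0396, 0.0401]), 'rect': (array([ 0.6009, -0.3029]), array([0.043, 0.043]), 52.0)}
held ((0.5274606347084045, -0.20189905166625977), (0.12073604762554169, 0.049146197736263275), 65.83158874511719)
[0.18411136 0.01315122 0.08822249] [0.2476026  0.01215786 0.08857685]
```

View pics/b2.png

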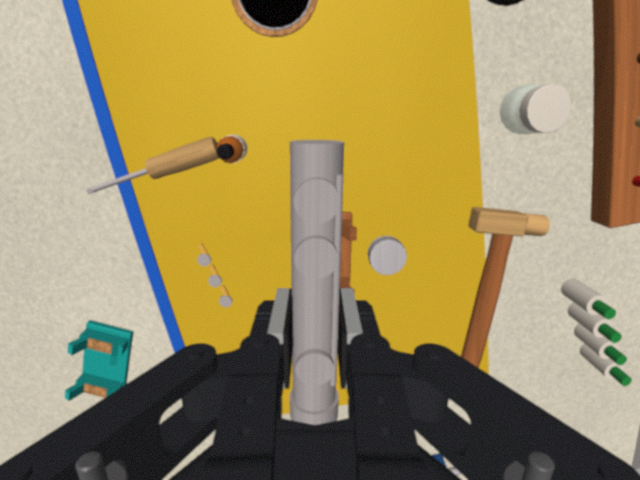

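Foot joint held level along the cradle axis (px column 317), keys up. Lower into the cradle.

Request:
apply_moves(
  commands=[
    [0.02,0.0,0.045,0,-1],
    [0.06,0.005,0.085,0,-1],
    [0.1,0.01,0.088,0,-1],
    [0.14,0.013,0.088,0,-1],
    [0.18,0.013,0.088,0,-1],
    [0.184,0.0131,0.0882,0,-1],
    [0.184,0.0131,0.0882,0,-1],
    [0.184,0.0131,0.0882,0,-1],
  ],
)

```text
time: 29.8
ee_pos: [0.5285, -0.2993, 0.103]
tcp_rot: [103.3, 88.9, 3.0]
wrist_force: [-0.1, -0.5, 0.3]
opening: 0.0177
```

```bash
python3 - <<'E'
from h import *
o,w,W,cams=look("b3")
R=Ro.from_euler("xyz",o["tcp_rot"],degrees=True).as_matrix(); print("jaw",np.degrees(np.arctan2(R[1,1],R[0,1])))
for a,b in ((.005,.015),(.022,.035),(.04,.056)): print("cradle",topc(W,(.5294,-.2891),.07,a,b))
print(rows(o,[.5276,-.2989,.0345]))
E
```

```text
t 29.8 tcp [ 0.5285 -0.2993  0.103 ] [103.29  88.89   3.05] F [-0.1 -0.5  0.3] op 0.0177
jaw -10.240048639967327
cradle {'n': 3958, 'mean': array([ 0.5314, -0.2847]), 'mid': array([ 0.5436, -0.279 ]), 'size': array([0.09  , 0.0829]), 'rect': (array([ 0.5493, -0.2846]), array([0.084, 0.097]), 79.5)}
cradle {'n': 692, 'mean': array([ 0.5251, -0.2875]), 'mid': array([ 0.5301, -0.2832]), 'size': array([0.0642, 0.0813]), 'rect': (array([ 0.5458, -0.2884]), array([0.08 , 0.087]), 79.5)}
cradle {'n': 1699, 'mean': array([ 0.5326, -0.2724]), 'mid': array([ 0.5307, -0.285 ]), 'size': array([0.0712, 0.0849]), 'rect': (array([ 0.5305, -0.2867]), array([0.082, 0.062]), 79.6)}
[ 6.84450853e-02 -2.28894115e-03  6.60209666e-05]
```

View pics/b3.png

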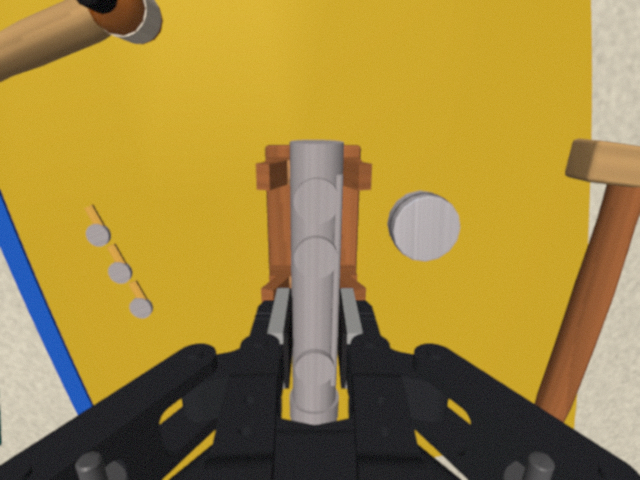

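Request:
apply_moves(
  commands=[
    [0.03,-0.001,0,0,-1],
    [0.05,-0.0018,0,0,-1],
    [0.06,-0.002,0,0,-1],
    [0.065,-0.002,0,0,-1],
    [0.068,-0.002,0,0,-1],
    [0.069,-0.002,0,0,-1],
    [0.069,-0.002,0,0,-1],
    [0.069,-0.002,0,0,-1],
  ],
)

```text
time: 30.65
ee_pos: [0.5284, -0.2992, 0.0349]
tcp_rot: [100.8, 88.8, 0.5]
wrist_force: [-0.8, 0.2, -0.5]
opening: 0.0176
```

Request:
apply_moves(
  commands=[
    [0.001,0,0,0,-1],
    [0.001,0,0,0,-1],
    [0.001,0,0,0,-0.3],
    [0.001,0,0,0,0],
    [0.001,0,0,0,0.2],
    [0.001,0,0,0,0.2],
    [0.001,0,0,0,0.2],
    [-0.02,0,0,0,0.2],
    [-0.06,0,0,0,0.2],
    [-0.11,0,0,0,0.5],
    [-0.16,0,-0.03,0,1],
    [-0.21,0,-0.07,0,1],
  ],
)

```text
time: 31.85
ee_pos: [0.5342, -0.2439, 0.2297]
tcp_rot: [99.5, 88.7, -0.8]
wrist_force: [0.7, -0.2, 0.2]
opening: 0.0855
```

Request:
apply_moves(
  commands=[
    [0,0,-0.04,0,1],
    [0,0,-0.04,0,1],
    [0,0,-0.04,0,1],
  ],
)

```text
time: 32.15
ee_pos: [0.5416, -0.2039, 0.23]
tcp_rot: [98.5, 88.7, -1.8]
wrist_force: [0.4, 0.0, -0.5]
opening: 0.0855
```

```bash
python3 - <<'E'
from h import *
o,w,W,cams=look("b4")
for a,b in ((.004,.014),(.04,.052)): print("cradle",topc(W,(.5294,-.2891),.061,a,b))
hsv=cv2.cvtColor(w["frame"],cv2.COLOR_BGR2HSV)
m=near(W,(.5294,-.2891),.075)&(W[...,2]>.036)&(W[...,2]<.07)&(hsv[...,1]<70); p=W[m]; print("foot",len(p),cv2.minAreaRect(p[:,:2].astype(np.float32)),np.percentile(p[:,2],[5,50,98]))
print("tin",topc(W,(.6,-.302),.035,.013,.03))
s=cams.camera("scene"); S=cloud(s); 
print("scene bar top",topc(S,(.527,-.004),.04,.155,.185),"short",topc(S,(.499,.304),.03,.052,.075))
a=cv2.resize(s["frame"][90:400,140:520],None,fx=1.05,fy=1.05); b=cv2.resize(w["frame"],(434,326)); b=b[:a.shape[0]]; a=a[:b.shape[0]]; cv2.imwrite("pics/fin.png",np.hstack([a,b])[:, :800])
E
```

```text
t 32.1 tcp [ 0.5416 -0.2039  0.23  ] [98.5  88.73 -1.75] F [ 0.4  0.  -0.5] op 0.0855
cradle {'n': 1989, 'mean': array([ 0.5319, -0.2844]), 'mid': array([ 0.5402, -0.2786]), 'size': array([0.0829, 0.0839]), 'rect': (array([ 0.5443, -0.2888]), array([0.096, 0.089]), 80.3)}
cradle {'n': 2266, 'mean': array([ 0.5292, -0.2875]), 'mid': array([ 0.5303, -0.2885]), 'size': array([0.0682, 0.113 ]), 'rect': (array([ 0.5298, -0.29  ]), array([0.12 , 0.062]), 79.6)}
foot 2221 ((0.5296621918678284, -0.29058220982551575), (0.1208372563123703, 0.019417138770222664), 79.29151153564453) [0.04545343 0.0508826  0.05748212]
tin {'n': 1344, 'mean': array([ 0.6008, -0.3015]), 'mid': array([ 0.6009, -0.3021]), 'size': array([0.0394, 0.04  ]), 'rect': (array([ 0.6011, -0.3031]), array([0.043, 0.044]), 69.5)}
scene bar top {'n': 294, 'mean': array([5.308e-01, 5.000e-04]), 'mid': array([ 0.529 , -0.0018]), 'size': array([0.0327, 0.0323]), 'rect': (array([ 0.5288, -0.0025]), array([0.037, 0.034]), 68.1)} short {'n': 223, 'mean': array([0.5016, 0.3065]), 'mid': array([0.5002, 0.306 ]), 'size': array([0.03 , 0.028]), 'rect': (array([0.5002, 0.3056]), array([0.033, 0.027]), 38.5)}
```

View pics/fin.png

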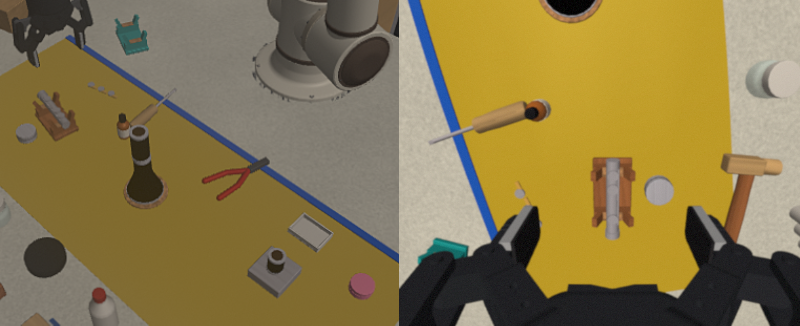

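Left (scene): the tower on the mat at px (143,165), short barrel on the block at (275,262), bottle standing at (123,126). Right (wrist): foot joint in the cradle at (613,198), tin behind it at (659,191). Everything is in place, so I'll hand in.

```bash
python3 -c "
from workcell import bot; print(bot.job_done())"
```

```text
the job is handed in; nothing more can be done
None
```

All five parts are set out as asked, and I handed the job in at about 32 s of the 141 s allowed. The interface gives no verdict, so these are my own last camera checks:

| Part | Last check | Limit |
|---|---|---|
| Bell on mat | about 2 mm off centre | 12 mm |
| Long barrel on bell | about 3 mm off in the scene camera, upright | 10 mm |
| Short barrel on block | within 2–3 mm | 12 mm |
| Foot joint in cradle, keys up | within 2 mm of centre, about 0.3° off the axis | 8 mm across, 12 mm along, 0.12 rad |
| Tin behind cradle | centre 73 mm behind the cradle's centre (72 mm asked), about 1 mm off the middle line | 57–87 mm, 15 mm |

The oil bottle is still standing, and the gripper is open and clear of everything.

- **Failed check:** one wrist check of the long barrel failed because a finger hid it, so I used the scene camera instead.
- **Disagreements:** the first top-camera positions differed from the wrist camera by up to 8 mm. I went by the wrist camera, whose outlines matched the given sizes, except the mat's, which came out 1.5 mm small in radius.

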